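Weigh out sugar blocks on the dish-corner scale

ROBOT

A 7-joint arm with a two-finger parallel gripper is mounted at the origin on the work surface. World frame = base frame: x ahead of the robot, y to its left, z up, the work surface at z = 0. Lengths are in m, angles in rad, forces in N, time in s.
With the tool pointing down it reaches from about 0.35 to 0.9 m from the base axis. Payload 8.1 kg.
Tool frame: the origin (TCP) lies midway between the tips of the shut fingers; the grasp point (between the pads) lies 19 mm behind it; x points along the fingers, z is the direction in which the jaws open and shut, and the axes are right-handed (so a half turn about x gives the same grasp; the last joint's range is limited). The gripper opens to 92 mm and grips with 3 to 60 N. Pads are 19 mm wide; open, the fingers measure 130 mm over their backs; the gripper's body (75 mm by 190 mm) begins 47 mm behind the grasp point.
Start: joints at [-1.334, 0.434, 0.025, 1.573, -0.012, 1.134, -0.075], TCP at [0.208, 0.589, 0.227] pointing down, gripper open.
Joint ranges: [-2.62, 2.62], [-0.44, 2.09], [-1.27, 1.32], [0.08, 2.57], [-1.32, 4.46], [0.12, 2], [-2.74, 2.74]. Speed limits (rad/s): [2.22, 2.22, 3.01, 3.01, 3.14, 3.14, 3.14].

INTERFACE

Orientations are given as a rotation vector (axis times angle).
In Python, from cell import arm, optics, finder gives the robot as it stands.
- The arm moves only by the tool send_rows, never from a script. Its argument "rows" is a list that holds one entry, the list of rows, each a list of 7 numbers: the shift along the tool's x, y, z in mm, then the turn, a rotation vector about the tool's x, y, z in degrees, then the opening in per cent of the stroke, from 0 (shut) to 100 (fully open). A call has exactly 8 rows; each row is the pose to reach, as a shift and turn from the pose commanded when the call began, along the tool's axes at that moment; what a row does not reach only later rows make up. A row lasts 1/10 s, in which the tool goes at most 50 mm and 8.59 degrees, less where a joint would pass 70% of its speed; a pose out of reach is approached as far as the arm can. A call with a gripper value outside its range is refused whole. The fingers move at their own pace and stop on an object; "grip_force" is the grip in N (left out, the last holds). Time passes only in rows, so rows that repeat a pose let the fingers close, or fill a call up. It gives the time, the measured TCP pose, the force and the opening at its end, in the units of the state.
- arm.observe(): the state, without advancing time (a new reading comes with each control period).
- optics.get_image(name): name is "side" or "top"; returns (picture, depth): 400x640x3 uint8, red, green, blue; 400x640 float32, m along the optical axis (not along the pixel's ray), 0 where there is no reading.
- optics.get_calibration(name): a dict with "camera_matrix" (3x3 intrinsics, pixels), "position" and "orientation" of the camera in the world. Camera axes: x right, y up, looking along -z (the intrinsics and any distortion apply to the point x, -y, -z); pixel columns grow to the right and rows downward; lengths in m; the calibration is good to about 2 mm. A picture is of the moment at which its call begins. get_calibration takes no time and is no camera call.
- arm.sign_off(): hands the job in, once; it reports no verdict.
Trained networks look in the newest picture that a camera, given by its name, has taken for a name from the list of things; names that differ only in an ending like _2 or _b are one class to them, and where a whole thing is asked for, a point or a joint stands for the part that bears it (a point fixed in the world has none). Each returns a list of dicts, best first, with "confidence" (0 to 1); they miss things now and then, are a little off and sometimes report something else, mostly with a low value. They report only what shows in the picture. A call takes as long as a camera call. They do not tell look-alikes from the thing itself.
- finder.search_frame(camera, thing): "bbox" ([left, top, width, height] in pixels, round what is visible of it).
- finder.regions_of(camera, thing): "region" (400x640 bool, what is visible of it) and "bbox" ([left, top, width, height] in pixels, round what is visible of it).
- finder.place_of(camera, thing): "xy" ([column, row] in pixels: a listed point, or the origin of a listed thing).
The state is a dict: "clock": time; "joints": joint angles; "dq": joint speeds; "joint_efforts": joint torques, N m; "position": TCP position; "ee_rot": TCP orientation; "force": force on the tool from outside, world axes, zero at the start; "ft_torque": the same for the moment, N m; "width": opening from 0.0 (shut) to 1.0 (fully open).
Only numpy, scipy, OpenCV 4.12 (cv2) and the standard library are available. Lean on these libraries where they do the work, as an engineer would, in place of code of your own. Each camera call takes 0.05 s, during which the arm holds its last target.

TASK

First swing the cup arm with its mugs away from over the scale, round towards the low far plywood wall until it points nearly straight at that wall. Then slide sugar blocks along the ledge onto the sprung pan, one at a time and without lifting them, so that each lies flat on the pan, adding just enough that the red needle comes to rest inside the green band (the pan at its mark, not past it). Leave the blocks you do not need where they are, and do not disturb the plate, pot lid or spatula.

Things in the scene. Friction and masses are not known exactly. Their poses are not given: they have to be found in the camera images.
- station: Fixed corner unit with ledge, scale and plank. Origin on the table below the middle of the ledge's pan-side edge; +x points across the pan, roughly away from the robot, +y along the ledge, z up. In this frame the smooth steel ledge with the sugar blocks spans x -130 to 0 mm, y -150 to 150 mm, top at z=55 mm; the sprung pan lies just beyond its edge, x 4 to 116 mm.
- post_top (a point): Top of the fixed upright post the cup arm turns about, station x=30 y=265 mm, 217 mm up. Behind it an 18 mm thick triangular plank fills the corner (station x=350 y=450 mm) of two plywood walls 120 mm high, which run 505 mm from that corner towards station -y (far wall) and -x (left wall). A wire dish rack with plates stands there: x 145 to 335, y 330 to 435 mm, 145 mm high.
- cup_arm (a joint): Angle of the swing-out cup arm about its post (rad). 0: bar points along the station's -y, over the pan; grows as the bar swings to the station's +x (anticlockwise from above) up to a stop at 1.5, nearly square to the far wall. Starts between -0.3 and 0.35, stays where it is left (friction about 0.06 N m). Must end above 1.1.
- push_point (a point): On the centre line of the cup arm's level 12 mm bar, 109 mm from the post axis, 205 mm above the table, between mugs 1 and 2: push the bar sideways here. Turns with the arm: +x is the way it swings, -y points out along the bar (tip at 267 mm). Three mugs, 62 mm wide, 85 mm long, hang fixed on the arm at 70, 148, 226 mm, 98 to 161 mm above the table, handles up to 187 mm.
- pan (a joint): How far the sprung pan has sunk (m), 0 to 0.027. Unloaded it rests at 0 to 0.007 (zero is off; at 0 it may be on its upper stop, and the first block then sinks it up to 1.2 mm less). Stiffness 245 N/m: each block (88 to 115 g) sinks it 3.5 to 4.6 mm; settles within 0.6 s. The dial's green band is 0.0125 to 0.0180, so that one block never jumps over it; 2 to 4 blocks are needed.
- pan_floor (a point): Middle of the pan's upper surface; axes as the station's. Pan 112 mm (x) by 296 mm (y), floor 2 mm below the ledge top at reading 0 and lower by the reading; 14 mm rims on its far and end sides, none on the ledge side; 4 mm gap to the ledge.
- dial (a point): Centre of the upward-facing round white dial with the red needle, 64 mm above the table, beyond the pan at station x=194 y=-30 mm; its housing is 140 mm across.
- needle (a joint): Angle of the red needle (rad), clockwise from above, 160 rad per metre of pan travel; the green band runs from 2.0 to 2.88 rad and its middle points to the station's +x.
- sugar0: Brown pressed sugar block, 60 (x) by 42 (y) by 24 mm high, about 100 g; origin at the centre of its underside, z up. Starts on the ledge with its long side nearly square to the ledge's edge, centre 40 to 60 mm short of that edge, in a row of five about 55 mm apart along y.
- sugar1: Brown pressed sugar block, 60 (x) by 42 (y) by 24 mm high, about 100 g; origin at the centre of its underside, z up. Starts on the ledge with its long side nearly square to the ledge's edge, centre 40 to 60 mm short of that edge, in a row of five about 55 mm apart along y.
- sugar2: Brown pressed sugar block, 60 (x) by 42 (y) by 24 mm high, about 100 g; origin at the centre of its underside, z up. Starts on the ledge with its long side nearly square to the ledge's edge, centre 40 to 60 mm short of that edge, in a row of five about 55 mm apart along y.
- sugar3: Brown pressed sugar block, 60 (x) by 42 (y) by 24 mm high, about 100 g; origin at the centre of its underside, z up. Starts on the ledge with its long side nearly square to the ledge's edge, centre 40 to 60 mm short of that edge, in a row of five about 55 mm apart along y.
- sugar4: Brown pressed sugar block, 60 (x) by 42 (y) by 24 mm high, about 100 g; origin at the centre of its underside, z up. Starts on the ledge with its long side nearly square to the ledge's edge, centre 40 to 60 mm short of that edge, in a row of five about 55 mm apart along y.
- plate: White ceramic plate, 160 mm across, 18 mm high, lying on the table; origin at the centre of its underside. Bystander.
- pot_lid: Steel pot lid, 150 mm across, 48 mm high with its knob; origin at the centre of its underside. Bystander.
- spatula: Silicone spatula 260 mm long lying on the table along its own x; origin about the middle of its length, on its underside. Bystander.
Not all that is in view belongs to the job. Leave any turquoise look-alike of the sugar4 alone.

How it is judged:
On the way, in this order (a step that is already met when the one before it is completed fails the run):
1. the cup arm is swung back, clear of the scale (value of joint cup_arm above 1.1 rad), for 0.2 s.
2. the pan has settled with the needle in the green band (value of joint pan between 0.0125 and 0.018 m and velocity of joint pan between -0.004 and 0.004 m/s), for 0.3 s.
At the end, for the whole second after the job is handed in: The cup arm stands beyond 1.1 rad; the pan is at rest with its reading between 0.0125 and 0.0180 m (needle in the green band); every sugar block either lies wholly on the pan, flat (within 0.15 rad) and off the ledge, or within 20 mm of where it started; all blocks at rest (all of step 2 and value of joint cup_arm above 1.1 rad and ((x of sugar0 in the frame of pan_floor between -0.034 and 0.06 m and z of sugar0 in the frame of pan_floor between -0.006 and 0.008 m and y of sugar0 in the frame of pan_floor between -0.15 and 0.15 m and angle between sugar0's own z axis and vertical below 0.15 rad) or distance of sugar0 from where it was at the start of the episode below 0.02 m) and ((x of sugar1 in the frame of pan_floor between -0.034 and 0.06 m and z of sugar1 in the frame of pan_floor between -0.006 and 0.008 m and y of sugar1 in the frame of pan_floor between -0.15 and 0.15 m and angle between sugar1's own z axis and vertical below 0.15 rad) or distance of sugar1 from where it was at the start of the episode below 0.02 m) and ((x of sugar2 in the frame of pan_floor between -0.034 and 0.06 m and z of sugar2 in the frame of pan_floor between -0.006 and 0.008 m and y of sugar2 in the frame of pan_floor between -0.15 and 0.15 m and angle between sugar2's own z axis and vertical below 0.15 rad) or distance of sugar2 from where it was at the start of the episode below 0.02 m) and ((x of sugar3 in the frame of pan_floor between -0.034 and 0.06 m and z of sugar3 in the frame of pan_floor between -0.006 and 0.008 m and y of sugar3 in the frame of pan_floor between -0.15 and 0.15 m and angle between sugar3's own z axis and vertical below 0.15 rad) or distance of sugar3 from where it was at the start of the episode below 0.02 m) and ((x of sugar4 in the frame of pan_floor between -0.034 and 0.06 m and z of sugar4 in the frame of pan_floor between -0.006 and 0.008 m and y of sugar4 in the frame of pan_floor between -0.15 and 0.15 m and angle between sugar4's own z axis and vertical below 0.15 rad) or distance of sugar4 from where it was at the start of the episode below 0.02 m) and linear speed of each of sugar0, sugar1, sugar2, sugar3, sugar4 below 0.02 m/s); the robot touches nothing.
It fails at once if two blocks on the way at once (both pushed more than 20 mm from their places and not yet off the ledge) (((distance of sugar0 from where it was at the start of the episode above 0.02 m and x of sugar0 in the frame of pan_floor below -0.034 m) and (distance of sugar1 from where it was at the start of the episode above 0.02 m and x of sugar1 in the frame of pan_floor below -0.034 m)) or ((distance of sugar0 from where it was at the start of the episode above 0.02 m and x of sugar0 in the frame of pan_floor below -0.034 m) and (distance of sugar2 from where it was at the start of the episode above 0.02 m and x of sugar2 in the frame of pan_floor below -0.034 m)) or ((distance of sugar0 from where it was at the start of the episode above 0.02 m and x of sugar0 in the frame of pan_floor below -0.034 m) and (distance of sugar3 from where it was at the start of the episode above 0.02 m and x of sugar3 in the frame of pan_floor below -0.034 m)) or ((distance of sugar0 from where it was at the start of the episode above 0.02 m and x of sugar0 in the frame of pan_floor below -0.034 m) and (distance of sugar4 from where it was at the start of the episode above 0.02 m and x of sugar4 in the frame of pan_floor below -0.034 m)) or ((distance of sugar1 from where it was at the start of the episode above 0.02 m and x of sugar1 in the frame of pan_floor below -0.034 m) and (distance of sugar2 from where it was at the start of the episode above 0.02 m and x of sugar2 in the frame of pan_floor below -0.034 m)) or ((distance of sugar1 from where it was at the start of the episode above 0.02 m and x of sugar1 in the frame of pan_floor below -0.034 m) and (distance of sugar3 from where it was at the start of the episode above 0.02 m and x of sugar3 in the frame of pan_floor below -0.034 m)) or ((distance of sugar1 from where it was at the start of the episode above 0.02 m and x of sugar1 in the frame of pan_floor below -0.034 m) and (distance of sugar4 from where it was at the start of the episode above 0.02 m and x of sugar4 in the frame of pan_floor below -0.034 m)) or ((distance of sugar2 from where it was at the start of the episode above 0.02 m and x of sugar2 in the frame of pan_floor below -0.034 m) and (distance of sugar3 from where it was at the start of the episode above 0.02 m and x of sugar3 in the frame of pan_floor below -0.034 m)) or ((distance of sugar2 from where it was at the start of the episode above 0.02 m and x of sugar2 in the frame of pan_floor below -0.034 m) and (distance of sugar4 from where it was at the start of the episode above 0.02 m and x of sugar4 in the frame of pan_floor below -0.034 m)) or ((distance of sugar3 from where it was at the start of the episode above 0.02 m and x of sugar3 in the frame of pan_floor below -0.034 m) and (distance of sugar4 from where it was at the start of the episode above 0.02 m and x of sugar4 in the frame of pan_floor below -0.034 m))).
It fails at once if a sugar block lifted more than 25 mm above the ledge (z of any of sugar0, sugar1, sugar2, sugar3, sugar4 in the frame of station above 0.08 m).
It fails at once if the plate, pot lid or spatula moved more than 30 mm (distance of any of plate, pot_lid, spatula from where it was at the start of the episode above 0.03 m).
It also fails if it takes over 72 s, if anything falls off the work surface, if the arm or the gripper's body presses on something with over 40 N, if the wrist force passes 120 N, or if a joint passes its speed limit or range.

## Working session

There is one attempt and no reset: what is moved stays moved. The work goes in short steps, Python scripts to look and compute and a tool call to move; the robot and the scene stay as the last step left them, time stands still between calls to the robot, and variables do not carry over. Pictures are saved under pics/ and viewed, and the job is handed in when it is done.

Besides the shell and the picture viewer there is one more tool, called after "Call:" as a command line: name --argument value ..., lists and objects as JSON in quotes. send_rows: Moves the arm, as the interface text tells. Its arguments: {"type":"object","properties":{"rows":{"type":"array"},"grip_force":{"type":"number"}},"required":["rows"]}

```bash
ls; mkdir -p pics; cat > h.py <<'E'
import numpy as np, cv2
from scipy.spatial.transform import Rotation as R
from cell import arm, optics, finder
def cal(n):
    c=optics.get_calibration(n); K=np.array(c['camera_matrix']); p=np.array(c['position']); o=np.array(c['orientation'])
    Rm=R.from_rotvec(o).as_matrix() if o.shape==(3,) else (o if o.shape==(3,3) else R.from_quat(o).as_matrix())
    return K,p,Rm,c
def unproj(n,uv,z=None,d=None):
    K,p,Rm,c=cal(n); uv=np.atleast_2d(np.array(uv,float))
    r=np.c_[(uv[:,0]-K[0,2])/K[0,0],-(uv[:,1]-K[1,2])/K[1,1],-np.ones(len(uv))]
    r=r@Rm.T
    t=((z-p[2])/r[:,2]) if d is None else np.asarray(d)
    return p+r*np.asarray(t).reshape(-1,1)
def proj(n,X):
    K,p,Rm,c=cal(n); X=np.atleast_2d(X); q=(X-p)@Rm
    return np.c_[K[0,2]+K[0,0]*q[:,0]/-q[:,2],K[1,2]+K[1,1]*(-q[:,1])/-q[:,2]]
E
python3 - <<'E'
from h import *
for n in('side','top'):
    im,d=optics.get_image(n); cv2.imwrite(f'pics/{n}0.png',im[:,:,::-1]); np.save(f'{n}0.npy',d)
    print(n,cal(n)[3])
    for t in ['station','post_top','push_point','pan_floor','dial','sugar0','plate','pot_lid','spatula','cup_arm','needle']:
        try: print(t,[(np.round(r['xy'],1).tolist(),round(r['confidence'],2)) for r in finder.place_of(n,t)])
        except Exception as e: print(t,e)
print(arm.observe())
E
```

```text
pics
side {'camera_matrix': array([[456.32352366,   0.        , 311.02447283],
       [  0.        , 456.32352366, 204.21062929],
       [  0.        ,   0.        ,   1.        ]]), 'position': array([0.35587333, 0.86318111, 0.73808017]), 'orientation': array([ 0.12844752, -1.43235996, -2.66659355])}
station [([301.3, 251.0], 0.66)]
post_top [([240.5, 249.2], 0.95)]
push_point [([275.2, 222.2], 0.6)]
pan_floor [([278.3, 233.7], 0.68), ([240.3, 248.8], 0.31)]
dial [([230.7, 212.4], 0.92), ([298.5, 266.4], 0.56)]
sugar0 [([450.1, 369.8], 0.93), ([304.0, 264.6], 0.84), ([313.8, 249.0], 0.84), ([321.9, 238.7], 0.74), ([330.9, 212.0], 0.68), ([322.7, 223.5], 0.64)]
plate [([278.7, 188.7], 0.8)]
pot_lid [([349.4, 194.6], 0.62)]
spatula [([333.2, 339.9], 0.86)]
cup_arm it knows: dial, pan_floor, plate, post_top, pot_lid, push_point, spatula, station, sugar
needle it knows: dial, pan_floor, plate, post_top, pot_lid, push_point, spatula, station, sugar
top {'camera_matrix': array([[498.97941625,   0.        , 311.00757149],
       [  0.        , 498.97941625, 197.09476406],
       [  0.     
[... 797 characters left out ...]
_lid, push_point, spatula, station, sugar
{'clock': 1.0, 'joints': array([-1.3336226 ,  0.4344868 ,  0.02499593,  1.5731965 , -0.01163024,
        1.13400341, -0.07511928]), 'dq': array([ 0.00107794,  0.00038113,  0.00100173, -0.00183892, -0.00063677,
       -0.00047965, -0.00037593]), 'joint_efforts': array([ 1.80376679e-03, -6.67673135e+01,  9.84510407e-01, -3.14812410e+01,
       -6.06969441e-02,  3.27394274e-02,  1.52540969e-05]), 'position': array([0.20831395, 0.5892769 , 0.22675135]), 'ee_rot': array([-0.95523671,  1.35101094,  0.95531287]), 'force': array([-0.85711976,  0.08657612, -0.16093783]), 'ft_torque': array([ 0.01457784,  0.0043674 , -0.01935849]), 'width': 0.9969453242904951}
```

View pics/top0.png

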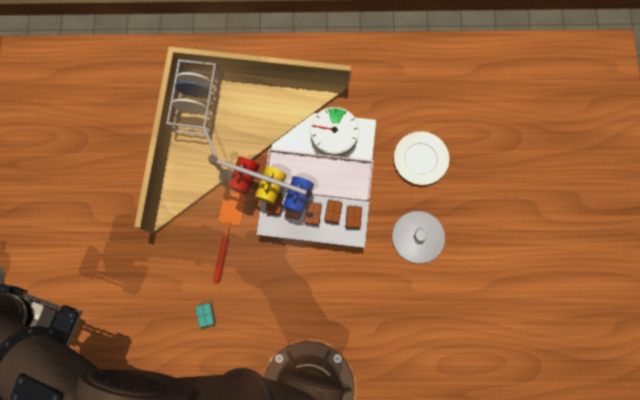

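View pics/side0.png

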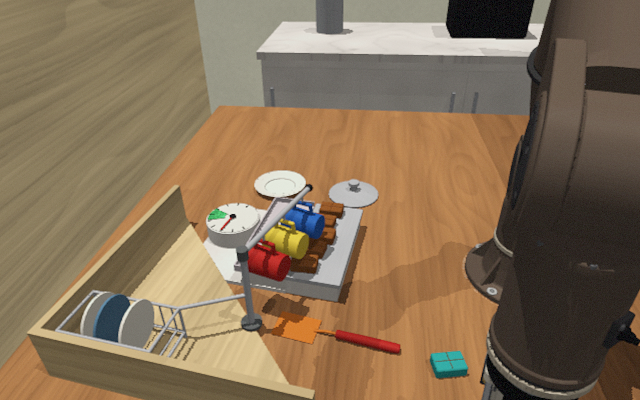

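Top view: the blocks are in a row at (274,207), (295,208), (315,215), (333,212) and (353,217). Mugs hang over the pan, with the post at (212,157) and the bar tip at about (308,191). The turquoise look-alike is at (205,315). The dial is at (333,128), with the spatula below the post.

```bash
cat > fit.py <<'E'
from h import *
from scipy.optimize import least_squares
obs=[('top',(30,265,217),(212.3,156.2)),('top',(194,-30,64),(332.6,128.5)),('side',(30,265,217),(240.5,249.2)),('side',(194,-30,64),(231,214)),
('top',(-130,150,55),(258.5,235.5)),('top',(-130,-150,55),(365,247.5))]
def T(p,X):
    X=np.atleast_2d(X)/1000.; c,s=np.cos(p[2]),np.sin(p[2])
    return np.c_[p[0]+c*X[:,0]-s*X[:,1],p[1]+s*X[:,0]+c*X[:,1],X[:,2]]
def f(p): return np.concatenate([(proj(n,T(p,X))[0]-np.array(uv)) for n,X,uv in obs])
r=least_squares(f,[.4,0,0],loss='soft_l1'); P=r.x
if __name__=='__main__':
    print(P,np.round(f(P).reshape(-1,2),1))
    for n in('top','side'):
        im=cv2.imread(f'pics/{n}0.png')
        for X in [(-130,150,55),(-130,-150,55),(0,150,55),(0,-150,55),(4,148,53),(116,148,53),(4,-148,53),(116,-148,53),(30,265,217),(194,-30,64),(350,450,120),(350,-55,120),(-155,450,120),(350,450,0)]:
            u=proj(n,T(P,X))[0]; cv2.circle(im,(int(round(u[0])),int(round(u[1]))),2,(255,0,255),-1)
        a=im[90:290,130:430] if n=='top' else im[150:400,20:420]
        cv2.imwrite(f'pics/fit_{n}.png',cv2.resize(a,None,fx=800/a.shape[1]*.99,fy=800/a.shape[1]*.99))
    c,s=np.cos(P[2]),np.sin(P[2])
    Ri=np.array([[c,s],[-s,c]])
    for n,uvs in [('top',[(314.7,216.8),(353.1,216.6),(274.4,206.7),(332.7,213),(295.4,208.1)]),('side',[(304,264.6),(313.8,249),(321.9,238.7),(330.9,212),(322.7,223.5)])]:
        X=unproj(n,uvs,z=.055); print(n,np.round((X[:,:2]-P[:2])@Ri.T*1000))
    for n,uv in[('top',(252.1,173.1)),('side',(275.2,222.2)),('top',(308,191))]:
        X=unproj(n,uv,z=.205);x=(X[:,:2]-P[:2])@Ri.T*1000-[30,265]; print(n,x,np.arctan2(x[0,0],-x[0,1]),np.hypot(*x[0]),X)
    for t,uvs,z in[('plate',(420,159),0.01),('lid',(420,239),.03),('spat',(226.8,236.7),.01),('turq',(205,315),.02)]:print(t,unproj('top',uvs,z=z))
E
python3 fit.py
```

```text
[ 0.52355008 -0.0250724  -0.11812949] [[-0.6  1.9]
 [ 1.3 -0.1]
 [ 0.4 -3. ]
 [ 0.2  0.1]
 [-2.3 -1.5]
 [-0.3 -1. ]]
top [[ -64.   -5.]
 [ -51. -110.]
 [ -48.  110.]
 [ -48.  -53.]
 [ -46.   52.]]
side [[ -42.  109.]
 [ -49.   50.]
 [ -59.    7.]
 [ -55. -111.]
 [ -46.  -55.]]
top [[ -24.20948555 -104.39474385]] -0.22787530831206018 107.16511435089508 [[0.54822836 0.13373112 0.205     ]]
side [[ -31.3263734  -101.62780548]] -0.29900473798580396 106.34637990054193 [[0.54148717 0.13731754 0.205     ]]
top [[ -53.95085333 -249.55888883]] -0.21290839317266713 255.32397766028842 [[ 0.50158596 -0.00691618  0.205     ]]
plate [[ 0.63582449 -0.32958572  0.01      ]]
lid [[ 0.39967575 -0.31549756  0.03      ]]
spat [[0.41010863 0.22880765 0.01      ]]
turq [[0.19324736 0.28035473 0.02      ]]
```

View pics/fit_top.png

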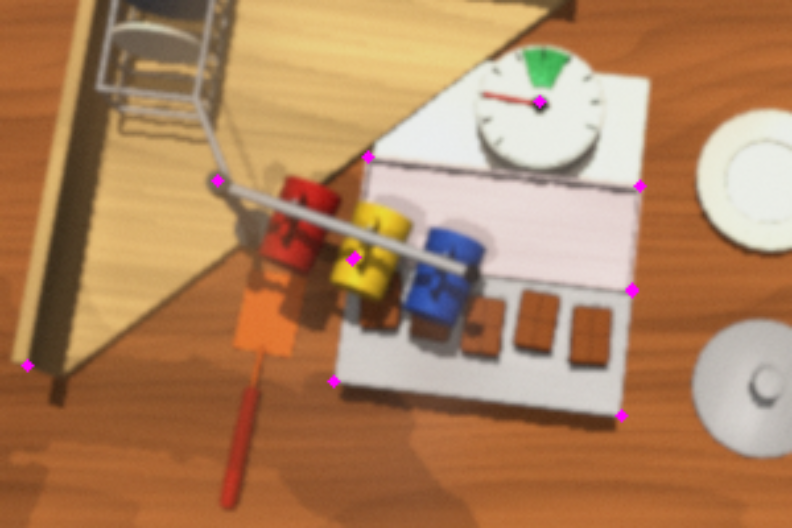

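View pics/fit_side.png

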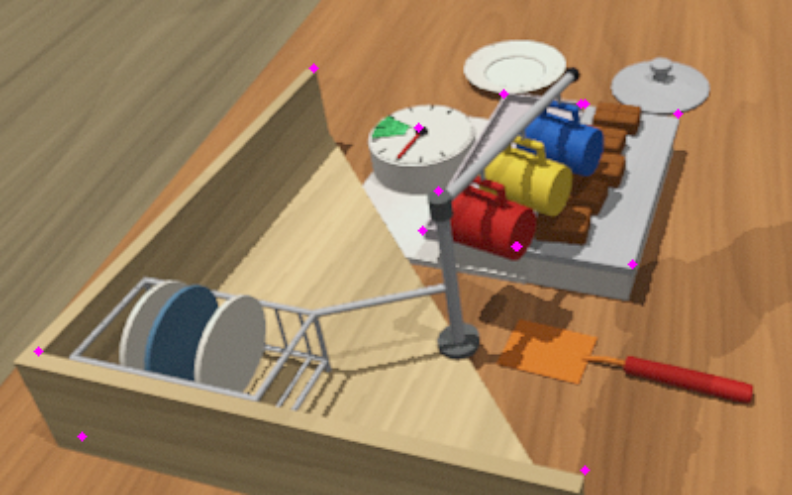

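```bash
cat >> h.py <<'E'
def Rt(psi):
    z=np.array([np.cos(psi),np.sin(psi),0]);x=np.array([0,0,-1.]);return np.c_[x,np.cross(z,x),z]
def cur():
    s=arm.observe(); return np.array(s['position']),R.from_rotvec(s['ee_rot']).as_matrix(),s
def goal(pos,psi,base=None):
    p,r,s=cur()
    if base is not None: p,r=np.array(base[0]),Rt(base[1])
    return np.round(r.T@(np.array(pos)-p)*1000,1), np.round(R.from_matrix(r.T@Rt(psi)).as_rotvec(degrees=True),1)
E
python3 - <<'E'
from h import *
from fit import P,T
p,r,s=cur(); print(np.round(r,2),'yaw z',np.degrees(np.arctan2(r[1,2],r[0,2])))
def arcp(a,rad=109): return T(P,[30+rad*np.sin(a),265-rad*np.cos(a),205])[0]
tip=[proj('top',arcp(a,267))[0] for a in(-.3,-.25,-.2,-.15)];print(np.round(tip,1))
a=-.22; q=arcp(a); print('push pt',q,'yaw push dir deg',np.degrees(P[2]+a))
print(goal([q[0],q[1],.3],P[2]+a))
for a in (-.22,1.3,1.45):print(a,arcp(a),np.degrees(P[2]+a))
E
```

```text
[[-0.   -0.94  0.33]
 [ 0.    0.33  0.94]
 [-1.    0.    0.  ]] yaw z 70.52591208929638
[[309.  201. ]
 [311.1 196.1]
 [312.9 191.2]
 [314.4 186.2]]
push pt [0.54841475 0.13171704 0.205     ] yaw push dir deg -19.373392598637274
(array([ -73.3, -473.2, -318. ]), array([89.9,  0. , -0. ]))
-0.22 [0.54841475 0.13171704 0.205     ] -19.373392598637274
1.3 [0.68543211 0.1932129  0.205     ] 67.71619226124785
1.45 [0.69047617 0.20874927 0.205     ] 76.31055918821019
```

Call:
send_rows --rows '[[[-35,0,0,0,0,0,100],[-73,-20,-15,6,0,0,40],[-73,-60,-40,14,0,0,40],[-73,-100,-67,22,0,0,40],[-73,-140,-94,30,0,0,40],[-73,-180,-121,38,0,0,40],[-73,-215,-145,46,0,0,40],[-73,-250,-168,54,0,0,40]]]'

```text
clock: 1.8
position: [0.3889, 0.3457, 0.3001]
ee_rot: [-0.221, 1.559, 0.222]
force: [-0.0, 1.0, 0.5]
width: 0.44
```

```bash
python3 - <<'E'
from h import *
from fit import P,T
print(cur()[0],goal([.5484,.1317,.3],np.radians(-19.4)))
E
```

```text
[0.3889229  0.34572419 0.30005466] (array([  -0. , -250. ,   93.5]), array([35.6,  0. , -0. ]))
```

Call:
send_rows --rows '[[[0,-40,15,6,0,0,40],[0,-80,30,12,0,0,40],[0,-120,45,18,0,0,40],[0,-160,60,24,0,0,40],[0,-200,75,30,0,0,40],[0,-235,88,35.5,0,0,40],[0,-250,93.5,35.5,0,0,40],[0,-250,93.5,35.5,0,0,40]]]'

```text
clock: 2.6
position: [0.55, 0.1315, 0.2998]
ee_rot: [0.263, 1.554, -0.264]
force: [-0.2, 0.3, -0.4]
width: 0.397
```

```bash
python3 - <<'E'
from h import *
from fit import P,T
print(cur()[0],goal([.5484,.1317,.19],np.radians(-19.4)))
for n in('side','top'):
    im,d=optics.get_image(n); cv2.imwrite(f'pics/{n}1.png',im[:,:,::-1])
    a=im[130:330,150:470] if n=='side' else im[80:280,130:450]
    cv2.imwrite(f'pics/{n}1.png',cv2.resize(a,None,fx=2.5,fy=2.5)[:,:,::-1])
E
```

```text
[0.55003773 0.13147291 0.29984433] (array([109.8,  -0.2,  -1.8]), array([0.2, 0.1, 0. ]))
```

View pics/side1.png

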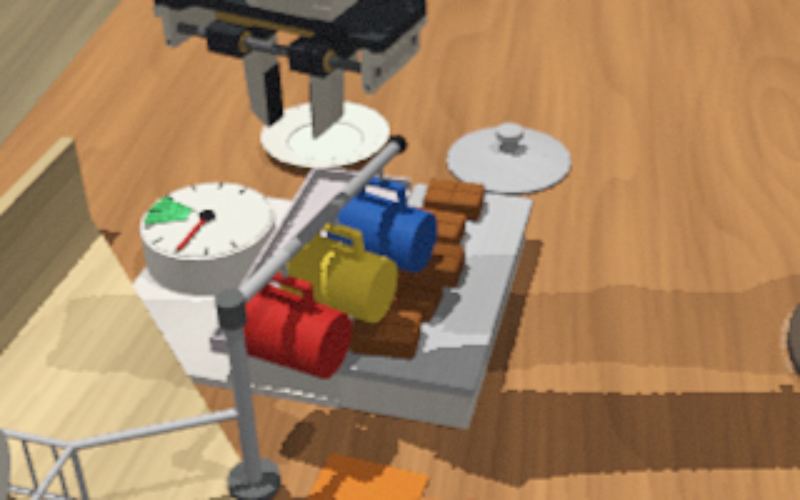

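View pics/top1.png

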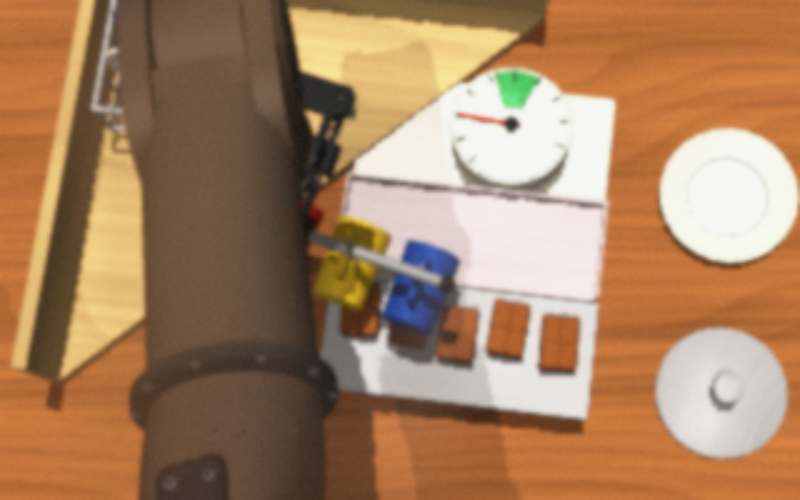

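Call:
send_rows --rows '[[[15,0,-2,0,0,0,40],[30,0,-2,0,0,0,40],[45,0,-2,0,0,0,40],[60,0,-2,0,0,0,40],[70,0,-2,0,0,0,40],[75,0,-2,0,0,0,40],[75,0,-2,0,0,0,40],[75,0,-2,0,0,0,40]]]'

```text
clock: 3.5
position: [0.5471, 0.1355, 0.2252]
ee_rot: [0.26, 1.555, -0.259]
force: [-0.1, -0.3, 0.2]
width: 0.404
```

```bash
python3 - <<'E'
from h import *
from fit import P,T
print(cur()[0])
im,d=optics.get_image('side')
im=im[:,:,::-1].copy()
a=cv2.resize(im[150:310,190:390],None,fx=4,fy=3.7)
a=cv2.resize(im[150:300,190:390],None,fx=4,fy=4)
for X in [(.5484,.1317,.205),tuple(cur()[0])]:
    u=(proj('side',X)[0]-[190,150])*4; cv2.circle(a,(int(u[0]),int(u[1])),4,(255,0,255),-1)
cv2.imwrite('pics/side2.png',a)
E
```

```text
[0.54710503 0.13545226 0.22524999]
```

View pics/side2.png

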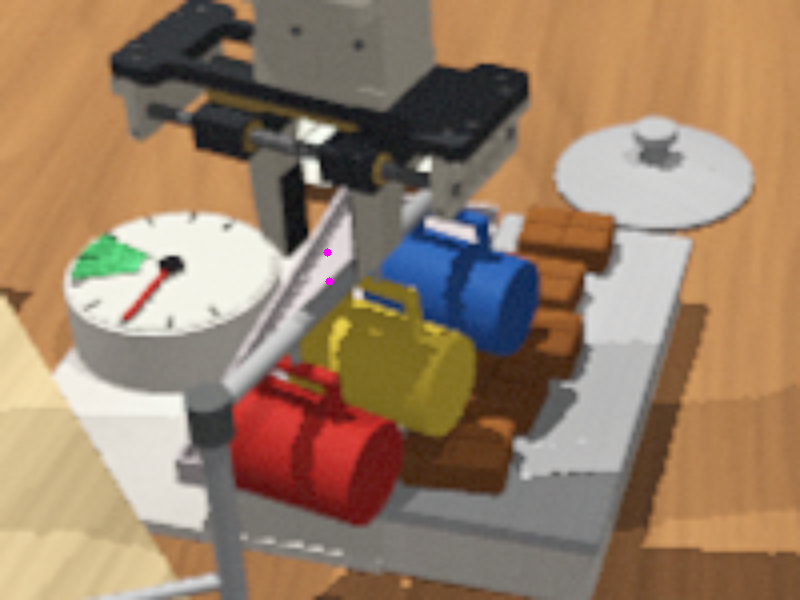

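```bash
python3 - <<'E'
from h import *
from fit import P,T
im,d=optics.get_image('side')
hsv=cv2.cvtColor(im,cv2.COLOR_RGB2HSV)
# find pixels with 3D z in 0.198..0.216 near the bar
K,p,Rm,c=cal('side')
v,u=np.mgrid[205:255,235:310]; dd=d[205:255,235:310]
X=unproj('side',np.c_[u.ravel(),v.ravel()],d=dd.ravel())
m=(X[:,2]>.195)&(X[:,2]<.225)&(hsv[205:255,235:310].reshape(-1,3)[:,1]<60)
Xs=X[m];Us=np.c_[u.ravel(),v.ravel()][m]
c_,s_=np.cos(P[2]),np.sin(P[2]); S=(Xs[:,:2]-P[:2])@np.array([[c_,s_],[-s_,c_]]).T*1000
for k in range(40,270,15):
    rr=-(S[:,1]-265); q=(rr>k)&(rr<k+15)
    if q.sum(): print(k+7,q.sum(),np.round([np.median(S[q,0])-30,np.median(S[q,1]),np.median(Xs[q,2])*1000]),np.round(np.median(Xs[q],0),3))
E
```

```text
47 33 [-17. 217. 208.] [0.562 0.189 0.208]
62 32 [-21. 204. 208.] [0.556 0.177 0.208]
77 31 [-23. 188. 207.] [0.552 0.161 0.207]
92 38 [-28. 172. 208.] [0.546 0.146 0.208]
107 32 [-31. 159. 208.] [0.54  0.132 0.208]
122 5 [-31. 147. 209.] [0.54  0.121 0.209]
152 1 [-47. 106. 206.] [0.519 0.082 0.206]
167 8 [-48.  99. 206.] [0.517 0.075 0.206]
```

Call:
send_rows --rows '[[[0,0,-5,0,0,0,40],[5,0,-5,0,0,0,40],[12,0,-5,0,0,0,40],[19,0,-5,0,0,0,40],[26,0,-5,0,0,0,40],[33,0,-5,0,0,0,40],[33,0,-5,0,0,0,40],[33,0,-5,0,0,0,40]]]'

```text
clock: 4.4
position: [0.5421, 0.1366, 0.1915]
ee_rot: [0.26, 1.555, -0.26]
force: [-0.8, 0.7, 0.5]
width: 0.406
```

```bash
python3 - <<'E'
from h import *
p,r,s=cur();print(p,np.degrees(np.arctan2(r[1,2],r[0,2])),s['force'])
im,d=optics.get_image('side')
cv2.imwrite('pics/side3.png',cv2.resize(im[150:300,190:390],None,fx=4,fy=4)[:,:,::-1])
E
```

```text
[0.5421467  0.13663535 0.19153311] -18.984737651896186 [-0.77999857  0.72342467  0.46411668]
```

View pics/side3.png

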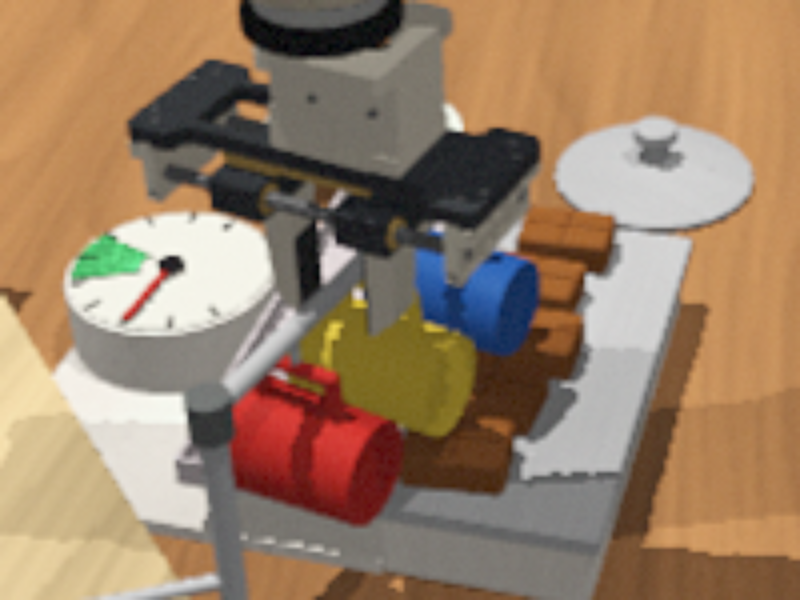

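Call:
send_rows --rows '[[[0,0,7.3,-4,0,0,40],[0,0.3,14.7,-8,0,0,40],[0,1.3,21.9,-12,0,0,40],[0,2.7,29.1,-16,0,0,40],[0,4.6,36.2,-20,0,0,40],[0,7,43.1,-24,0,0,40],[0,9.9,49.9,-28,0,0,40],[0,13.3,56.4,-32,0,0,40]]]'

```text
clock: 5.25
position: [0.6001, 0.1306, 0.192]
ee_rot: [-0.181, 1.563, 0.18]
force: [-2.0, -1.3, 0.2]
width: 0.402
```

```bash
python3 - <<'E'
from h import *
p,r,s=cur();y=np.arctan2(r[1,2],r[0,2]);print(p,np.degrees(y),s['force'])
v=np.array([.581,.2345])-p[:2];print('pivot y,z',-v[0]*np.sin(y)+v[1]*np.cos(y),v@[np.cos(y),np.sin(y)])
E
```

```text
[0.60010817 0.13057152 0.19203924] 13.166103675359263 [-2.03723085 -1.25805594  0.19226571]
pivot y,z 0.10554895505474209 0.005066406872037452
```

Call:
send_rows --rows '[[[0,0,7.3,-4,0,0,40],[0,0.3,14.7,-8,0,0,40],[0,1.3,21.9,-12,0,0,40],[0,2.7,29.1,-16,0,0,40],[0,4.6,36.2,-20,0,0,40],[0,7,43.1,-24,0,0,40],[0,9.9,49.9,-28,0,0,40],[0,13.3,56.4,-32,0,0,40]]]'

```text
clock: 6.05
position: [0.6522, 0.1561, 0.192]
ee_rot: [-0.616, 1.482, 0.615]
force: [-0.1, -1.6, 0.0]
width: 0.4
```

Call:
send_rows --rows '[[[0,0,7.3,-4,0,0,40],[0,0.3,14.7,-8,0,0,40],[0,1.3,21.9,-12,0,0,40],[0,2.7,29.1,-16,0,0,40],[0,4.6,36.2,-20,0,0,40],[0,7,43.1,-24,0,0,40],[0,9.9,49.9,-28,0,0,40],[0,12.3,54.9,-31,0,0,40]]]'

```text
clock: 6.85
position: [0.6824, 0.2041, 0.192]
ee_rot: [-1.03, 1.313, 1.029]
force: [0.2, -1.8, 0.5]
width: 0.404
```

```bash
cat > look.py <<'E'
from h import *
import sys
tag=sys.argv[1]
p,r,s=cur();y=np.arctan2(r[1,2],r[0,2]);print(p,np.degrees(y),s['force'],s['clock'])
for n in sys.argv[2:]:
    im,d=optics.get_image(n); np.save(f'{n}_{tag}.npy',d); cv2.imwrite(f'{n}_{tag}.png',im[:,:,::-1])
    a=im[130:330,150:470] if n=='side' else im[60:260,130:450]
    cv2.imwrite(f'pics/{n}_{tag}.png',cv2.resize(a,None,fx=2.5,fy=2.5,interpolation=cv2.INTER_CUBIC)[:,:,::-1])
E
python3 look.py s4 side top
```

```text
[0.68235802 0.20411472 0.19202641] 76.16326559038852 [ 0.24668399 -1.79622314  0.46478284] 6.85
```

View pics/side_s4.png

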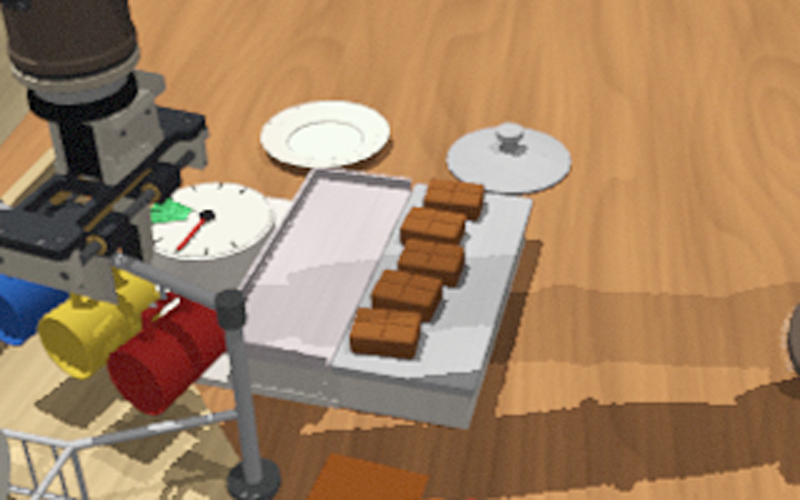

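View pics/top_s4.png

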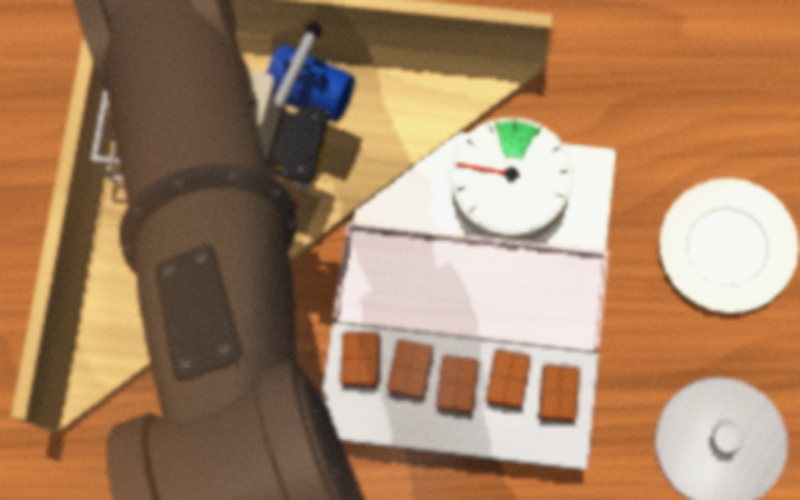

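The bar now stands at about 1.30 rad: the tip is at crop (312,28), pointing at the far wall. The five brown blocks are clear in view. Now I'll retract upward and measure the blocks.

Call:
send_rows --rows '[[[0,0,-3,0,0,0,40],[0,0,-6,0,0,0,40],[-15,0,-6,0,0,0,40],[-40,0,-6,0,0,0,40],[-70,0,-6,0,0,0,40],[-100,0,-6,0,0,0,40],[-110,0,-6,0,0,0,40],[-110,0,-6,0,0,0,40]]]'

```text
clock: 7.75
position: [0.6813, 0.1983, 0.3044]
ee_rot: [-1.028, 1.311, 1.025]
force: [-0.2, -0.6, -0.0]
width: 0.401
```

```bash
cat > blocks.py <<'E'
from h import *
from fit import P
import sys
def blocks(tag):
    im=cv2.imread(f'top_{tag}.png'); d=np.load(f'top_{tag}.npy')
    K,p,Rm,c=cal('top')
    hsv=cv2.cvtColor(im,cv2.COLOR_BGR2HSV)
    x0,y0,x1,y1=245,160,380,255
    v,u=np.mgrid[y0:y1,x0:x1]; X=unproj('top',np.c_[u.ravel(),v.ravel()],d=d[y0:y1,x0:x1].ravel())
    h=hsv[y0:y1,x0:x1].reshape(-1,3)
    m=((h[:,0]<20)&(h[:,1]>110)&(X[:,2]>.05)&(X[:,2]<.1)).reshape(v.shape).astype(np.uint8)
    n,l,st,ce=cv2.connectedComponentsWithStats(m)
    c_,s_=np.cos(P[2]),np.sin(P[2]);out=[]
    for i in range(1,n):
        if st[i,4]<80: continue
        q=(l==i).ravel(); zt=np.median(X[q,2])
        pts=unproj('top',np.c_[u.ravel(),v.ravel()][q],z=zt)
        S=((pts[:,:2]-P[:2])@np.array([[c_,s_],[-s_,c_]]).T*1000).astype(np.float32)
        r=cv2.minAreaRect(S); print(np.round(S.mean(0),1),'rect',np.round(r[0],1),np.round(r[1],1),round(r[2],1),'zt',round(zt*1000,1),'world',np.round(pts.mean(0),4),st[i,4])
if __name__=='__main__': blocks(sys.argv[1])
E
python3 look.py s5 top side; python3 blocks.py s5; python3 - <<'E'
from h import *
from fit import P
d=np.load('top_s5.npy')
# profile of z along station x at several y
from fit import T
for y in(-140,-82,-25):
    xs=np.arange(-150,125,6); 
    uv=proj('top',T(P,np.c_[xs,0*xs+y,0*xs+53])); print(y,[(int(x),int(1000*unproj('top',q,d=[d[int(round(q[1])),int(round(q[0]))]])[0,2])) for x,q in zip(xs,uv)])
E
```

```text
[0.68126843 0.19834034 0.30443948] 75.99096637479981 [-0.24699325 -0.64732999 -0.04647889] 7.75
[-42.9 111. ] rect [-43.5 110.2] [58.5 38.7] 6.5 zt 78.6 world [0.4941 0.0902 0.0786] 299
[-48.2  55. ] rect [-48.   55.2] [38. 57.] 86.7 zt 78.5 world [0.4821 0.0353 0.0785] 280
[-46.7 -52.7] rect [-46.7 -52.7] [38.2 59.1] 86.7 zt 78.8 world [ 0.471  -0.0719  0.0788] 298
[-58.8   1.3] rect [-58.7   1.3] [37.5 57.8] 89.3 zt 78.9 world [ 0.4653 -0.0168  0.0789] 286
[ -56.3 -109.6] rect [ -56.  -109.9] [58.8 38.7] 1.2 zt 78.8 world [ 0.4547 -0.1273  0.0788] 301
-140 [(-150, 1), (-144, -1), (-138, 1), (-132, 52), (-126, 57), (-120, 58), (-114, 58), (-108, 57), (-102, 54), (-96, 53), (-90, 52), (-84, 54), (-78, 1423), (-72, 54), (-66, 52), (-60, 54), (-54, 48), (-48, 54), (-42, 53), (-36, 56), (-30, 55), (-24, 57), (-18, 52), (-12, 55), (-6, 55), (0, 51), (6, 48), (12, 48), (18, 48), (24, 43), (30, 47), (36, 51), (42, 45), (48, 46), (54, 51), (60, 48), (66, 46), (72, 51), (78, 46), (84, 51), (90, 45), (96, 46), (102, 48), (108, 48), (114, 63), (120, 7)]
-82 [(-150, 0), (-144, 0), (-138, 0), (-
[... 254 characters left out ...]
6, 43), (12, 46), (18, 46), (24, 47), (30, 41), (36, 47), (42, 1423), (48, 48), (54, 51), (60, 49), (66, 49), (72, 51), (78, 49), (84, 47), (90, 49), (96, 43), (102, 43), (108, 48), (114, 62), (120, 10)]
-25 [(-150, 0), (-144, 0), (-138, 0), (-132, 50), (-126, 56), (-120, 52), (-114, 52), (-108, 60), (-102, 54), (-96, 56), (-90, 57), (-84, 47), (-78, 56), (-72, 57), (-66, 56), (-60, 53), (-54, 54), (-48, 54), (-42, 51), (-36, 56), (-30, 56), (-24, 52), (-18, 55), (-12, 58), (-6, 55), (0, 41), (6, 42), (12, 47), (18, 49), (24, 48), (30, 49), (36, 47), (42, 44), (48, 49), (54, 46), (60, 53), (66, 50), (72, 52), (78, 47), (84, 43), (90, 44), (96, 45), (102, 48), (108, 45), (114, 61), (120, 40)]
```

View pics/top_s5.png

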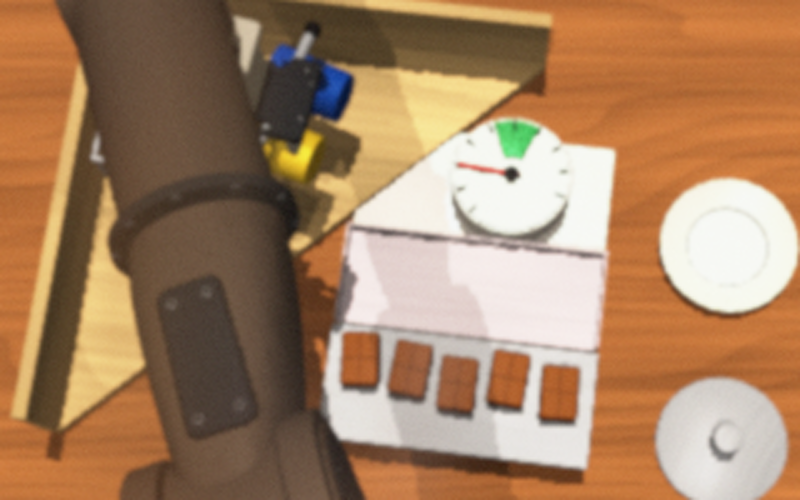

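```bash
cat > tgt.py <<'E'
from h import *
from fit import P,T
import sys
X=[float(a) for a in sys.argv[1:4]]
print(np.round(T(P,X),4), goal(T(P,X)[0],P[2]+np.pi/2), arm.observe()['force'])
E
python3 tgt.py -99 -52.7 200
```

```text
[[ 0.419  -0.0657  0.2   ]] (array([ 101.3,  189.4, -319.1]), array([-7.2, -0. , -0. ])) [-0.45689977  0.1838991  -0.34966877]
```

Call:
send_rows --rows '[[[0,24,-40,0,0,0,0],[0,48,-80,-2,0,0,0],[0,72,-120,-4,0,0,0],[10,96,-160,-6,0,0,0],[30,120,-200,-7.2,0,0,0],[55,144,-240,-7.2,0,0,0],[75,168,-280,-7.2,0,0,0],[95,189,-319,-7.2,0,0,0]]]'

```text
clock: 8.65
position: [0.419, -0.0645, 0.206]
ee_rot: [-1.121, 1.264, 1.123]
force: [0.1, -1.0, -0.2]
width: 0.008
```

```bash
python3 tgt.py -99 -52.7 80;python3 tgt.py -99 -52.7 60; python3 look.py s6 top side
```

```text
[[ 0.419  -0.0657  0.08  ]] (array([126. ,  -0.5,  -1.2]), array([ 0. , -0. , -0.1])) [ 0.08681721 -0.9557101  -0.21977976]
[[ 0.419  -0.0657  0.06  ]] (array([146. ,  -0.5,  -1.2]), array([ 0. , -0. , -0.1])) [ 0.08681721 -0.9557101  -0.21977976]
[ 0.41897116 -0.06445946  0.20604265] 83.23849521529999 [ 0.08681721 -0.9557101  -0.21977976] 8.65
```

View pics/side_s6.png

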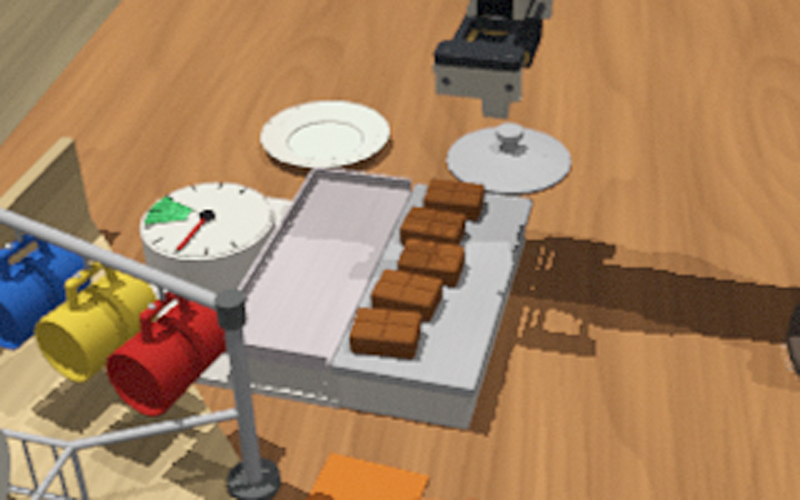

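View pics/top_s6.png

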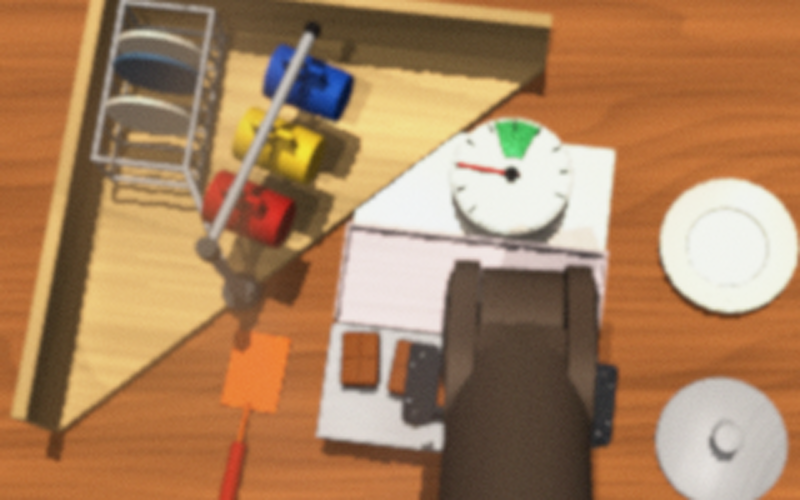

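Call:
send_rows --rows '[[[30,0,-1,0,0,0,0],[60,0,-1,0,0,0,0],[90,0,-1,0,0,0,0],[115,0,-1,0,0,0,0],[132,0,-1,0,0,0,0],[142,0,-1,0,0,0,0],[147,0,-1,0,0,0,0],[147,0,-1,0,0,0,0]]]'

```text
clock: 9.55
position: [0.4214, -0.0644, 0.0606]
ee_rot: [-1.121, 1.264, 1.122]
force: [-0.7, 0.8, 0.4]
width: 0.003
```

```bash
python3 tgt.py 2.5 -52.7 59; python3 look.py s7 side
```

```text
[[ 0.5198 -0.0777  0.059 ]] (array([  1.5, -99.3,  -1.6]), array([-0. , -0. , -0.1])) [-0.69097224  0.811668    0.44285384]
[ 0.42139188 -0.06444115  0.06057978] 83.22676926200764 [-0.69097224  0.811668    0.44285384] 9.55
```

View pics/side_s7.png

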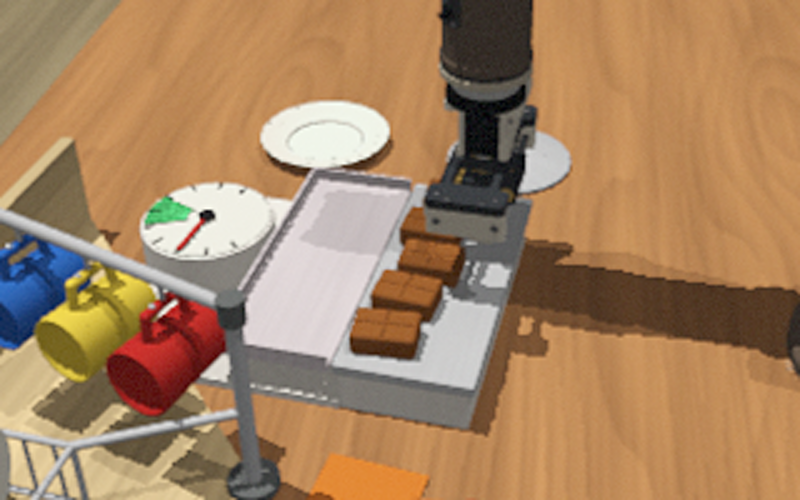

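Call:
send_rows --rows '[[[1,-6,-1,0,0,0,0],[1,-14,-1,0,0,0,0],[1,-22,-1,0,0,0,0],[1,-30,-1,0,0,0,0],[1,-38,-1,0,0,0,0],[1,-46,-1,0,0,0,0],[1,-54,-1,0,0,0,0],[1,-60,-1,0,0,0,0]]]'

```text
clock: 10.4
position: [0.482, -0.0727, 0.0599]
ee_rot: [-1.122, 1.263, 1.122]
force: [-1.4, -1.0, 0.8]
width: 0.007
```

```bash
python3 tgt.py 2.5 -52.7 59; python3 look.py s8 side
```

```text
[[ 0.5198 -0.0777  0.059 ]] (array([  0.9, -38.1,  -0.5]), array([-0., -0.,  0.])) [-1.42453054 -1.02406593  0.78434093]
[ 0.4820258  -0.07270341  0.05993601] 83.22921922365194 [-1.42453054 -1.02406593  0.78434093] 10.4
```

View pics/side_s8.png

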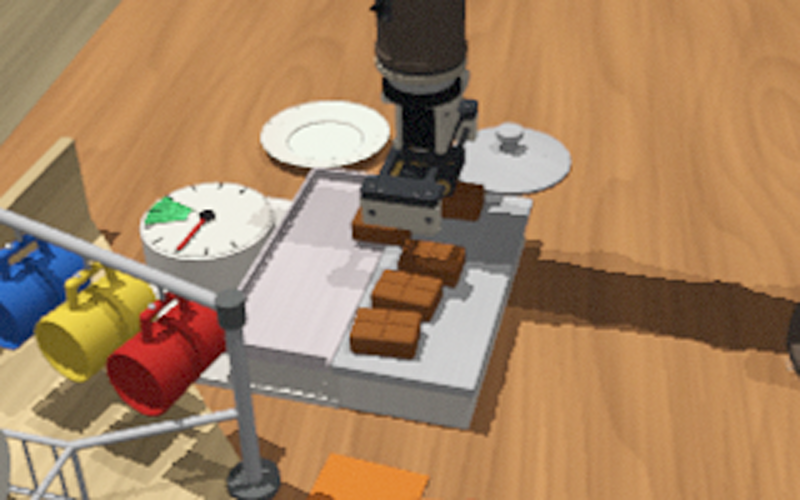

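Call:
send_rows --rows '[[[1,-6,0,0,0,0,0],[1,-12,0,0,0,0,0],[1,-18,0,0,0,0,0],[1,-24,0,0,0,0,0],[1,-30,0,0,0,0,0],[1,-35,0,0,0,0,0],[1,-40,0,0,0,0,0],[1,-40,0,0,0,0,0]]]'

```text
clock: 11.25
position: [0.5218, -0.0774, 0.059]
ee_rot: [-1.122, 1.262, 1.121]
force: [0.1, -0.1, -0.0]
width: 0.005
```

```bash
python3 tgt.py 2.5 -52.7 59; python3 look.py s9 side
```

```text
[[ 0.5198 -0.0777  0.059 ]] (array([-0. ,  1.9, -0.5]), array([-0., -0.,  0.])) [ 0.05734813 -0.14719602 -0.0073304 ]
[ 0.52176013 -0.07739557  0.05899558] 83.22927914263973 [ 0.05734813 -0.14719602 -0.0073304 ] 11.25
```

View pics/side_s9.png

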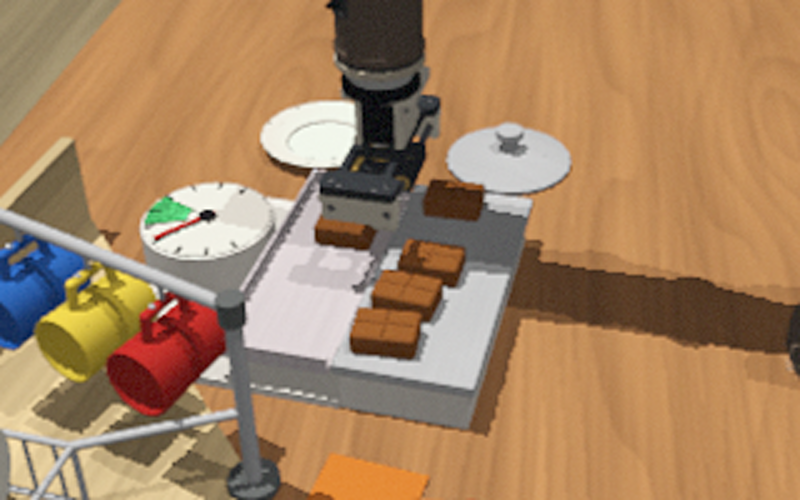

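Call:
send_rows --rows '[[[0,8,0,0,0,0,0],[-25,15,0,0,0,0,0],[-55,30,-10,0,0,0,0],[-70,60,-30,0,0,0,0],[-80,90,-50,0,0,0,0],[-70,112,-57,0,0,0,0],[-50,112,-57,0,0,0,0],[-40,112,-57,0,0,0,0]]]'

```text
clock: 12.1
position: [0.4014, -0.1206, 0.0983]
ee_rot: [-1.121, 1.263, 1.122]
force: [-0.6, 1.6, 0.7]
width: 0.008
```

```bash
python3 tgt.py -108 -109.6 59; python3 look.py s10 side top; python3 blocks.py s10
```

```text
[[ 0.4034 -0.1212  0.059 ]] (array([39.3, -2.1, -0.3]), array([-0.,  0., -0.])) [-0.5891255   1.62440611  0.69064846]
[ 0.40135602 -0.12063838  0.09832165] 83.18189765435396 [-0.5891255   1.62440611  0.69064846] 12.1
[ 43.4 -50.7] rect [ 43.8 -50.6] [37.9 59.9] 89.4 zt 67.4 world [ 0.5606 -0.0805  0.0674] 281
[-43.1 110.8] rect [-43.5 110.2] [58.5 38.7] 6.5 zt 78.8 world [0.4938 0.09   0.0788] 301
[-47.9  55.1] rect [-47.6  55. ] [38.2 58.4] 85.7 zt 78.4 world [0.4825 0.0353 0.0784] 290
[-58.3   1.9] rect [-58.3   1.3] [37.9 58.5] 88.8 zt 79.0 world [ 0.4659 -0.0163  0.079 ] 285
```

View pics/side_s10.png

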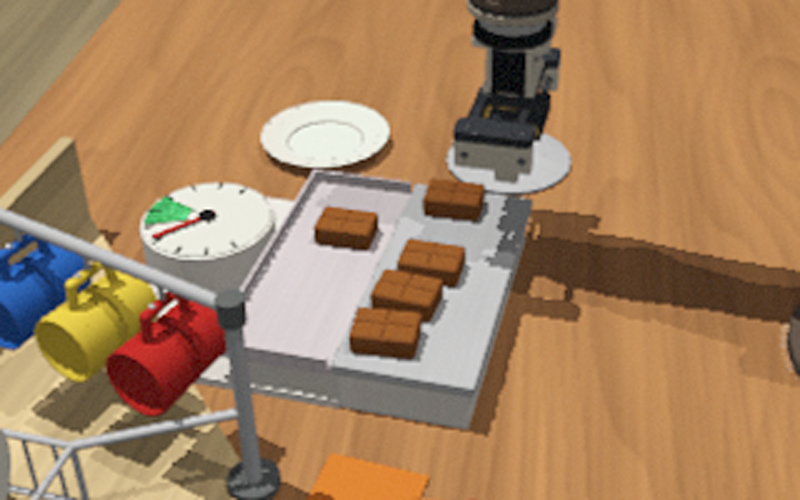

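View pics/top_s10.png

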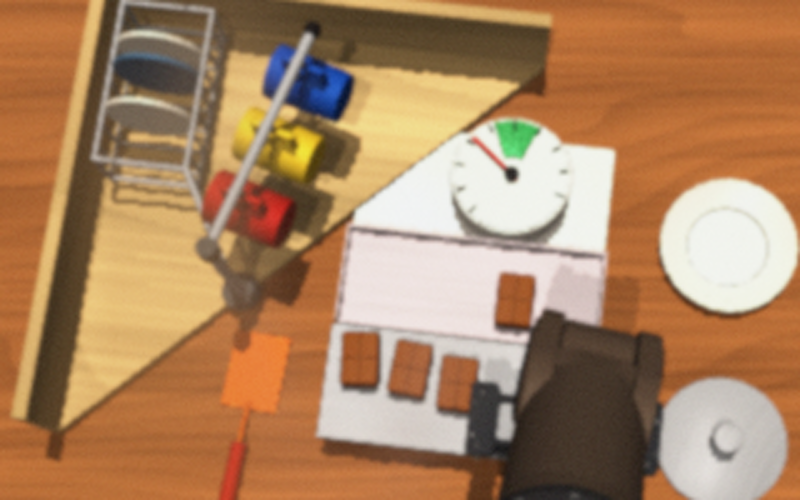

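Call:
send_rows --rows '[[[20,-1,0,0,0,0,0],[36,-1,0,0,0,0,0],[40,-1,0,0,0,0,0],[40,-8,0,0,0,0,0],[40,-17,0,0,0,0,0],[40,-26,0,0,0,0,0],[40,-34,0,0,0,0,0],[40,-42,0,0,0,0,0]]]'

```text
clock: 13.0
position: [0.4457, -0.1258, 0.0593]
ee_rot: [-1.122, 1.262, 1.121]
force: [-1.9, 0.5, 0.9]
width: 0.003
```

```bash
python3 tgt.py 4 -109.6 59; python3 look.py s11 side
```

```text
[[ 0.5146 -0.1344  0.059 ]] (array([  0.3, -69.5,  -0.4]), array([-0.,  0.,  0.])) [-1.93775981  0.49803737  0.86084628]
[ 0.44568208 -0.12577837  0.05930082] 83.23093383629521 [-1.93775981  0.49803737  0.86084628] 13.0
```

View pics/side_s11.png

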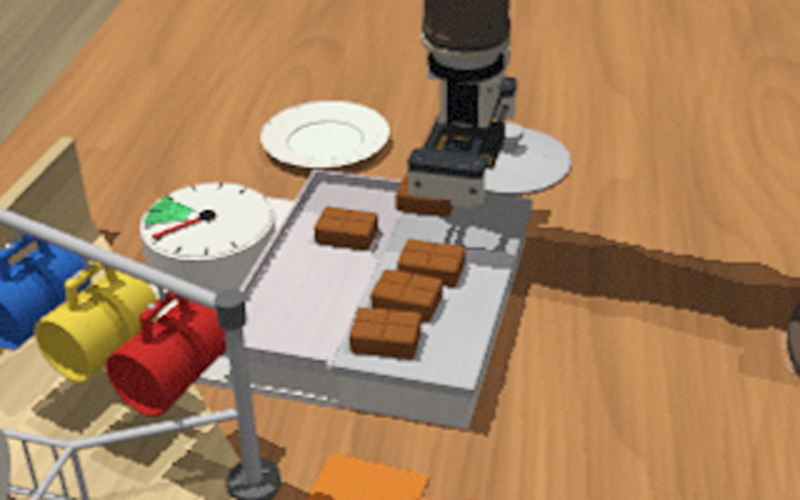

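Call:
send_rows --rows '[[[0,-6,0,0,0,0,0],[0,-13,0,0,0,0,0],[0,-20,0,0,0,0,0],[0,-26,0,0,0,0,0],[0,-32,0,0,0,0,0],[0,-38,0,0,0,0,0],[0,-43,0,0,0,0,0],[0,-47,0,0,0,0,0]]]'

```text
clock: 13.85
position: [0.4919, -0.1312, 0.0589]
ee_rot: [-1.122, 1.263, 1.122]
force: [-0.7, -0.1, -0.8]
width: 0.004
```

```bash
python3 tgt.py 4 -109.6 59
```

```text
[[ 0.5146 -0.1344  0.059 ]] (array([ -0.1, -22.9,  -0.5]), array([-0.,  0.,  0.])) [-0.74287863 -0.1060494  -0.79437187]
```

Call:
send_rows --rows '[[[1,-5,0,0,0,0,0],[1,-10,0,0,0,0,0],[1,-15,0,0,0,0,0],[1,-19,0,0,0,0,0],[1,-23,0,0,0,0,0],[1,-23,0,0,0,0,0],[1,-10,0,0,0,0,0],[-20,0,0,0,0,0,0]]]'

```text
clock: 14.65
position: [0.4893, -0.1308, 0.0773]
ee_rot: [-1.119, 1.266, 1.125]
force: [0.4, 0.2, 0.3]
width: 0.008
```

Call:
send_rows --rows '[[[-30,0,0,0,0,0,0],[-60,10,10,0,0,0,0],[-70,30,30,0,0,0,0],[-70,60,60,0,0,0,0],[-70,90,90,0,0,0,0],[-70,93,105,0,0,0,0],[-50,93,111,0,0,0,0],[-40,93,111,0,0,0,0]]]'

```text
clock: 15.45
position: [0.4118, -0.009, 0.1184]
ee_rot: [-1.123, 1.261, 1.123]
force: [-0.1, -0.4, -0.5]
width: 0.006
```

```bash
python3 tgt.py -110 1.5 59; python3 look.py s12 side top; python3 blocks.py s12; python3 - <<'E'
import cv2,numpy as np
im=cv2.imread('top_s12.png');cv2.imwrite('pics/dial12.png',cv2.resize(im[95:165,295:375],None,fx=7,fy=7,interpolation=cv2.INTER_CUBIC))
E
```

```text
[[ 0.4145 -0.0106  0.059 ]] (array([59.4, -2.8, -1.3]), array([0.1, 0. , 0. ])) [-0.09585297 -0.43674317 -0.46140721]
[ 0.41181478 -0.00899408  0.11843899] 83.34679590284472 [-0.09585297 -0.43674317 -0.46140721] 15.45
[ 46.7 -53. ] rect [ 43.5 -50.6] [37.9 59.8] 89.8 zt 63.4 world [ 0.5637 -0.0832  0.0634] 235
[  43.5 -111. ] rect [  43.4 -111.1] [38.1 59.7] 89.9 zt 63.7 world [ 0.5537 -0.1405  0.0637] 285
[-39.8 115.7] rect [-42.5 114.2] [55.9 30.3] 7.4 zt 78.8 world [0.4976 0.0945 0.0788] 219
```

View pics/side_s12.png

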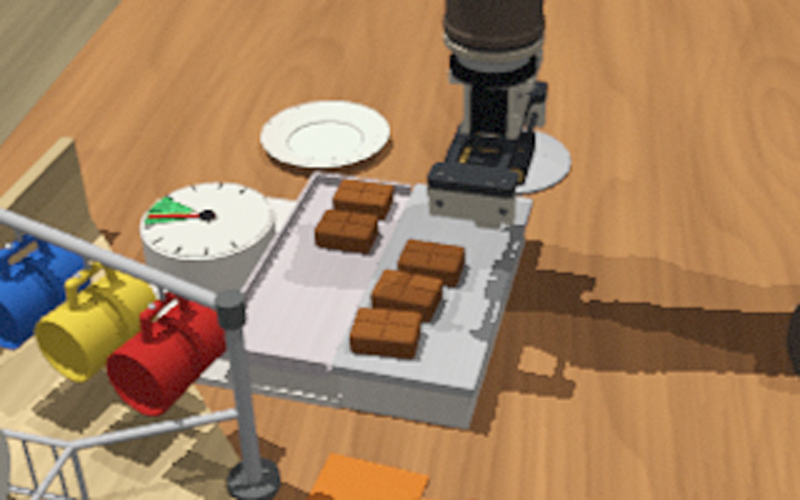

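View pics/dial12.png

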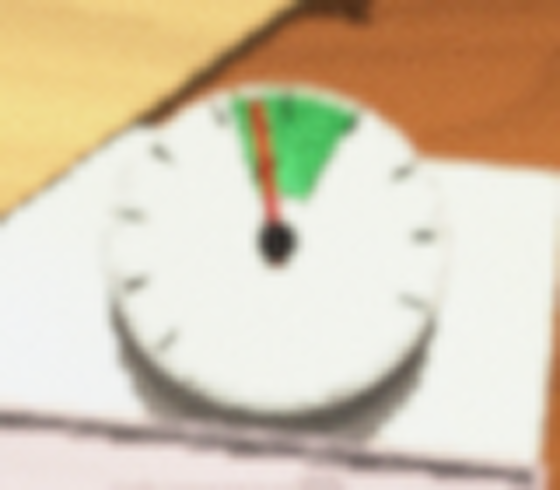

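Two blocks are on the pan, and the needle is about 8° inside the green. The block-top height gives 13.4 mm, which agrees. I'll retract and check again.

Call:
send_rows --rows '[[[-20,0,0,0,0,0,0],[-50,0,0,0,0,0,0],[-80,20,0,0,0,0,0],[-110,40,0,0,0,0,0],[-140,50,0,0,0,0,0],[-160,50,0,0,0,0,0],[-160,50,0,0,0,0,0],[-160,50,0,0,0,0,0]]]'

```text
clock: 16.35
position: [0.3626, -0.0047, 0.2792]
ee_rot: [-1.121, 1.262, 1.12]
force: [-0.8, -1.2, -0.1]
width: 0.005
```

```bash
python3 look.py s13 side top; python3 blocks.py s13; python3 - <<'E'
import cv2,numpy as np
im=cv2.imread('top_s13.png')
a=cv2.resize(im[60:260,130:330+50],None,fx=2,fy=2)
b=cv2.resize(im[95:165,295:375],None,fx=5,fy=5,interpolation=cv2.INTER_CUBIC)
s=cv2.imread('side_s13.png');cv2.imwrite('pics/chk13.png',np.vstack([np.hstack([b[:300],cv2.resize(s[130:280,170:370],(400,300))])]))
cv2.imwrite('pics/top13.png',a)
E
```

```text
[ 0.36259156 -0.00470723  0.27922566] 83.15565174602155 [-0.78462685 -1.24470493 -0.13709532] 16.35
[ 43.8 -50.6] rect [ 43.7 -50.5] [38.3 59.8] 89.8 zt 62.7 world [ 0.5611 -0.0805  0.0627] 284
[  43.5 -110.9] rect [  43.4 -111. ] [38.4 60. ] 89.7 zt 62.9 world [ 0.5537 -0.1403  0.0629] 286
```

View pics/chk13.png

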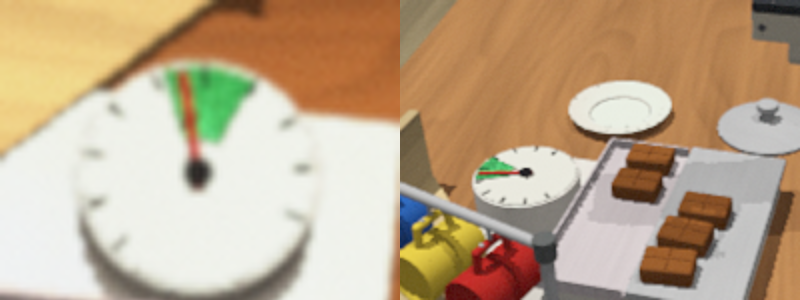

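View pics/top13.png

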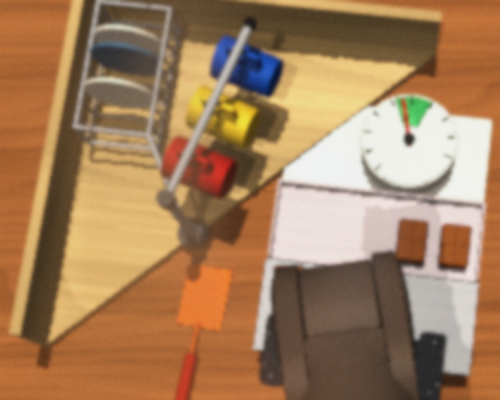

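The needle sits steadily inside the green band. Both blocks lie flat at station x≈44, the other three are untouched, and the bar is at about 1.3 rad. I'm handing the job in.

```bash
python3 -c "
from cell import arm
print(arm.sign_off())"
```

```text
the job is handed in; nothing more can be done
None
```

I swung the cup arm round to about 1.30 rad (it must end above 1.1). Then I slid two sugar blocks onto the pan, one at a time, and handed the job in at about 16.5 s of the 72 s limit.

What the last checks showed:
- **Needle:** it rests inside the green band, about 8° past its lower edge. That puts the pan at about 13.4 mm, against the 12.5–18.0 mm band. The height of the block tops agreed at first (13.4 mm) and gave about 14 mm on the last look; both are in the band. A third block could have taken it to the upper limit, so I stopped at two.
- **Blocks:** both blocks on the pan lie flat, with their centres about 44 mm past the ledge edge. In the final side picture the other three looked untouched. My last position fix on them was before the second push; the final top view did not show them because the robot arm was in front.
- **Bystanders:** the plate, pot lid and spatula looked unmoved in the pictures, though I did not measure them again.
- **Robot:** it was clear of everything, with the tool about 280 mm above the table.

One estimate was off: the bar's first position was about 6–8 mm out. Depth readings from the side camera corrected it before the fingers came down around the bar.

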